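# Put the spice mill's spindle back together

## Task

Put the washed spice mill back together: slide the spacer sleeve onto the upright spindle, then lay the thick flat washer on top of the sleeve, then push the ribbed flanged retainer (flange down) along the spindle until it is fully home against the washer, so that nothing is loose. The retainer drags on the spindle, so press on until you feel it bear on the washer with about 15 N beyond the drag (at least 8 N, never more than 25 N), then let go. Leave the mug and the yoghurt pot where they are.

Things in the scene. Friction and masses are not known exactly. Their poses are not given: they have to be found in the camera images.
- mill_base: Fixed mill foot of bare aluminium, 100 mm across, 40 mm high, 68 mm across its top, with an upright spindle. Origin: centre of its underside, on the worktop; z up along the spindle. Round the spindle a dark steel height ring, 42 mm across, is the seat of the stack: its top was set anywhere from 46 to 54 mm above the origin (not measured) and stays put under less than 100 N.
- spindle_tip (a point): Tip of the steel spindle, on its axis, 112 mm above the mill foot's origin. The spindle is 17 mm thick up to 72 mm above that origin, then 13 mm to 103 mm, then tapers to 6 mm at the tip. From 73 to 104 mm four upright sprung strips with round ends stand out to 17.4 mm across; the retainer presses them in and so gets its drag.
- sleeve: The spacer sleeve: a plain aluminium tube, 36 mm outside, 19.6 mm bore, 22 mm high, 70 g, standing on end. Origin: centre of its underside; z up along its axis. Either end may be down. It drops over the spindle freely (1.1 mm play all round) until it stands on the height ring.
- washer: The washer: a thick flat steel disc with a hole, 54 mm outside, 19.6 mm bore, 10 mm thick, about 90 g, lying flat. Origin: centre of its underside; z up along its axis. It drops over the spindle freely onto the sleeve.
- retainer: Grey plastic push-on ring like a hat: flange 48 mm across, 4 mm thick at the bottom, ribbed grip 34 mm across above it, 20 mm high in all, bore 15.6 mm, 50 g, standing flange down. Origin: centre of its underside; z up. On the strips it drags with about 5 N (3 to 8), all along them, and stays where left; when it meets the washer the force rises steeply (several N per mm).
- mug_a: Bystander: a white mug with dark spots and one handle, 82x114x91 mm; origin: centre of its underside.
- yoghurt_pot: Bystander: a small yoghurt pot, 72 mm across, 71 mm high; origin: centre of its underside.
There are look-alikes about, which are no part of the job. Leave any blue look-alike of the sleeve alone.

How it is judged:
By the outcome, as a careful person would: the job done as asked, in the order asked, and still so for the second after the job is handed in, with the robot touching nothing.
It also fails if it takes over 72 s, if anything falls off the work surface, if the arm or the gripper's body presses on something with over 40 N, if the wrist force passes 120 N, or if a joint passes its speed limit or range.

## Robot

A 7-joint arm with a two-finger parallel gripper is mounted at the origin on a cart in front of the work surface, level with it; the furniture and walls round the work are solid. World frame = base frame: x ahead of the robot, y to its left, z up, the work surface at z = 0. Lengths are in m, angles in rad, forces in N, time in s.
With the tool pointing down it reaches from about 0.4 to 0.85 m from the base axis. Payload 4.5 kg.
Tool frame: the origin (TCP) lies midway between the tips of the shut fingers; the grasp point (between the pads) lies 19 mm behind it; z points along the fingers, y is the line along which they close (so a half turn about z gives the same grasp; the last joint's range is limited). The gripper opens to 85 mm and grips with 20 to 120 N. Pads are 22 mm wide; open, the fingers measure 114 mm over their backs; the gripper's body (76 mm by 85 mm) begins 54 mm behind the grasp point. The pads swing forward as they close: fully open they stand 13 mm farther back than shut.
Start: joints at [1.265, 0.689, -0.195, 1.565, 0.157, 0.902, -0.215], TCP at [0.208, -0.589, 0.231] pointing down, gripper open.
Joint ranges: [-3.01, 3.01], [-0.46, 2.08], [-1.47, 1.51], [0.13, 2.56], [-1, 4.14], [0.04, 2.09], [-2.66, 2.66]. Speed limits (rad/s): [2.57, 2.57, 3.14, 3.14, 3.14, 3.14, 3.14].

## Interface

Orientations are given as a unit quaternion [x, y, z, w].
In Python, from rig import robot, cams gives the robot as it stands.
- The arm moves only by the tool jog_arm, never from a script. Its argument "steps" is a list that holds one entry, the list of rows, each a list of 5 numbers: the shift along the tool's x, y, z as a fraction of full scale, then the turn about the tool's z as a fraction of full scale, then the gripper command: -1 is shut, 1 is fully open, values between are in proportion. A call has exactly 8 rows; each row is the pose to reach, as a shift and turn from the pose commanded when the call began, along the tool's axes at that moment; what a row does not reach only later rows make up. Full scale, the value 1, is 10 cm for a shift and 120 degrees for a turn. A row lasts 1/10 s, in which the tool goes at most 50 mm and 8.59 degrees, less where a joint would pass 70% of its speed; a pose out of reach is approached as far as the arm can. A call with a number of a shift or a turn outside -1 to 1 is refused whole. A call with a gripper value outside its range is refused whole. The fingers move at their own pace and stop on an object; the grip force is fixed at half the most. Time passes only in rows, so rows that repeat a pose let the fingers close, or fill a call up. It gives the time, the measured TCP pose, the force, the opening and the grip force at its end, in the units of the state.
- robot.get_obs(): the state, without advancing time (a new reading comes with each control period).
- cams.read_camera(name): name is "scene" or "top" or "wrist"; returns the picture (420x560x3 uint8, red, green, blue); there is no depth.
- cams.camera_model(name): a dict with "fx", "fy", "cx", "cy" (pixels), "k1" (the pictures are not rectified: a ray, as slopes to the right and down, at radius r is drawn at 1 + k1 r^2 times it, then the intrinsics apply), "R" (3x3) and "t" (3): a world point X has camera coordinates R X + t. Camera axes: x right, y down, z forward; pixel columns grow to the right and rows downward; lengths in m; the calibration is good to about 2 mm. A picture is of the moment at which its call begins: read the wrist's pose just before it. camera_model takes no time and is no camera call; for the wrist camera it gives the pose at the moment of the call.
- robot.close_job(): hands the job in; it is judged then, once.
The state is a dict: "t": time; "qpos": joint angles; "joint_vel": joint speeds; "joint_torque": joint torques, N m; "position": TCP position; "eef_rot": TCP orientation; "force": force on the tool from outside, world axes, zero at the start; "torque": the same for the moment, N m; "width": finger opening in m; "finger_force": force on a finger pad.
Only numpy, scipy, OpenCV 4.12 (cv2) and the standard library are available. Lean on these libraries where they do the work, as an engineer would, in place of code of your own. Each camera call takes 0.05 s, during which the arm holds its last target. There are 200 camera calls.

## Working session

There is one attempt and no reset: what is moved stays moved. The work goes in short steps, Python scripts to look and compute and a tool call to move; the robot and the scene stay as the last step left them, time stands still between calls to the robot, and variables do not carry over. Pictures are saved under pics/ and viewed, at most 10 in all, crops included, and the job is handed in when it is done.

Besides the shell and the picture viewer there is one more tool, called after ">>>" in YAML: its name, and indented under it one key for each argument. jog_arm: Moves the arm, as the interface text tells. Shift numbers are shares of 10 cm and turn numbers shares of 120 degrees, none past 1 either way. Its arguments: {"type":"object","properties":{"steps":{"type":"array"}},"required":["steps"]}

```bash
mkdir -p pics; ls; cat > h.py <<'E'
import numpy as np, cv2
from rig import robot, cams
def snap(n,fn):
    m=cams.camera_model(n); im=cams.read_camera(n); cv2.imwrite('pics/'+fn,im[:,:,::-1]); return im,m
def ray(m,u,v):
    K=np.array([[m['fx'],0,m['cx']],[0,m['fy'],m['cy']],[0,0,1.]]); 
    p=cv2.undistortPoints(np.array([[[u,v]]],float),K,np.array([m['k1'],0,0,0,0.]))[0,0]
    # drawn = ray*(1+k1 r^2), same as OpenCV k1
    R=np.array(m['R']);t=np.array(m['t']); return -R.T@t, R.T@np.array([p[0],p[1],1.])
def onz(m,u,v,z):
    c,d=ray(m,u,v); return c+d*(z-c[2])/d[2]
def proj(m,X):
    x=np.array(m['R'])@np.array(X)+np.array(m['t']); a,b=x[0]/x[2],x[1]/x[2]; s=1+m['k1']*(a*a+b*b)
    return np.array([m['fx']*a*s+m['cx'],m['fy']*b*s+m['cy']])
def two(m1,p1,m2,p2):
    c1,d1=ray(m1,*p1);c2,d2=ray(m2,*p2)
    s=np.linalg.lstsq(np.c_[d1,-d2],c2-c1,rcond=None)[0]; a=c1+s[0]*d1;b=c2+s[1]*d2
    return (a+b)/2,np.linalg.norm(a-b)
E
python3 - <<'E'
from h import *
o=robot.get_obs(); print(o['t'],o['position'],o['eef_rot'],o['force'],o['width'])
ims=[]
for n in ('scene','top','wrist'):
    im,m=snap(n,n+'0.png'); print(n,m['fx'],m['k1'],(-np.array(m['R']).T@np.array(m['t'])).round(3),np.array(m['R']).round(2).tolist())
E
```

```text
pics
0.0 [ 0.2080156  -0.58862895  0.23046333] [ 9.85594225e-01  1.69124452e-01 -2.48655605e-04 -9.39363091e-04] [ 0.5611872   0.454993   -0.10603153] 0.08533506412784006
scene 489.56375352542597 -0.015384727981866122 [-0.005 -0.109  0.892] [[0.27, -0.96, 0.02], [-0.77, -0.23, -0.59], [0.57, 0.15, -0.8]]
top 428.60546534411174 -0.01356046690102795 [0.385 0.066 0.977] [[-0.03, -1.0, 0.02], [-0.98, 0.03, -0.18], [0.18, -0.03, -0.98]]
wrist 354.327061227755 -0.0769034028050191 [ 0.274 -0.566  0.374] [[0.33, -0.94, -0.0], [-0.91, -0.32, 0.27], [-0.25, -0.09, -0.96]]
```

View pics/scene0.png

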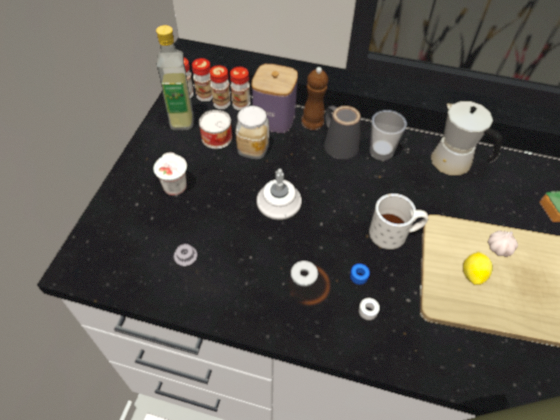

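View pics/top0.png

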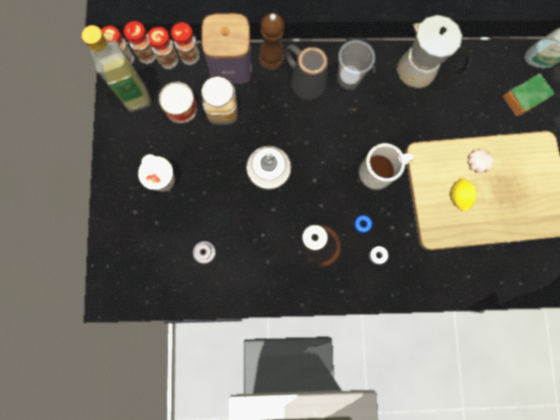

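The scene view shows the base near (279,195), the retainer (185,255), the washer (304,273) beside or on a brown ring, the sleeve (369,309) and the blue look-alike (360,273). In the top view they are at (269,167), (204,252), (315,237), (379,255) and (363,224).

```bash
python3 - <<'E'
import cv2,numpy as np
s=cv2.imread('pics/scene0.png');t=cv2.imread('pics/top0.png')
def c(i,x,y,w=25): return cv2.resize(i[y-w:y+w,x-w:x+w],(260,260),interpolation=cv2.INTER_CUBIC)
r1=np.hstack([c(s,312,280,30),c(s,369,309),c(s,279,190,30)]);r2=np.hstack([c(t,322,243,30),c(t,379,255),c(t,269,165,30)])
cv2.imwrite('pics/crop.png',np.vstack([r1,r2]))
from h import *
ms,mt=cams.camera_model('scene'),cams.camera_model('top')
def blob(i,x,y,th=140,w=22):
    g=cv2.cvtColor(i,cv2.COLOR_BGR2GRAY); k=(g>th).astype(np.uint8)
    n,l,st,ce=cv2.connectedComponentsWithStats(k); 
    ids=[j for j in range(1,n) if st[j,4]>30]; j=min(ids,key=lambda j:np.hypot(*(ce[j]-[x,y])))
    cs,_=cv2.findContours((l==j).astype(np.uint8),cv2.RETR_EXTERNAL,cv2.CHAIN_APPROX_NONE)
    return cv2.fitEllipse(cs[0]),st[j]
for n,a,b,th in (('wash',(304,273),(315,237),150),('sleeve',(369,309),(379,255),120),('ret',(185,255),(204,252),80),('base',(279,198),(269,167),100)):
    e1,_=blob(s,*a,th);e2,_=blob(t,*b,th)
    print(n,np.round(e1[0]+e1[1],1),np.round(e2[0]+e2[1],1),two(ms,e1[0],mt,e2[0]), onz(mt,*e2[0],0))
E
```

```text
wash [303.9 272.7  23.4  26. ] [314.6 237.   23.8  24.2] (array([ 0.48899513, -0.03881342,  0.00533883]), np.float64(0.00018811898799964198)) [ 0.48960368 -0.03947482  0.        ]
sleeve [368.9 308.1  19.8  21.2] [378.6 254.6  17.3  17.6] (array([ 0.44438338, -0.18071961,  0.01206996]), np.float64(0.0007605719503885843)) [ 0.44526687 -0.18417251  0.        ]
ret [184.9 254.7  21.8  23.7] [203.7 252.   22.5  22.9] (array([0.46224154, 0.21339904, 0.00189685]), np.float64(8.082757558836288e-05)) [0.46240861 0.21364965 0.        ]
base [278.7 197.4  42.9  46.2] [268.3 167.1  42.5  44.3] (array([0.65262677, 0.06212926, 0.01921642]), np.float64(0.0010039345430376794)) [0.65778333 0.0625301  0.        ]
```

View pics/crop.png

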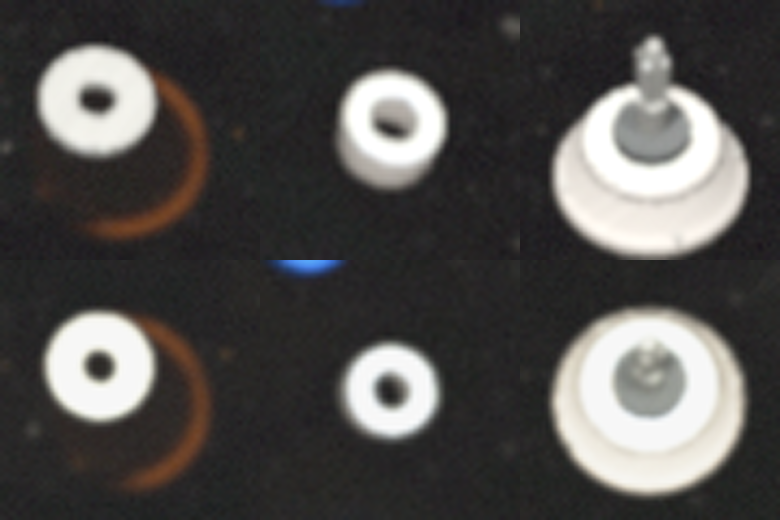

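The crops show the washer flat on the worktop beside a coffee stain, the sleeve standing with its 22 mm side visible, and the base with a bright 68 mm top and a dark ring around the spindle. I'll move towards the sleeve.

>>> jog_arm:
  steps:
    - [[0.9,-0.76,0,0,1],[0.9,-0.76,0,0,1],[0.9,-0.76,0,0,1],[0.9,-0.76,0,0,1],[0.9,-0.76,0,0,1],[0.9,-0.76,0,0,1],[0.9,-0.76,0,0,1],[0.9,-0.76,0,0,1]]

```text
t: 0.95
position: [0.267, -0.4885, 0.2311]
eef_rot: [0.986, 0.168, -0.0, 0.0]
force: [0.9, -0.5, -0.1]
width: 0.0855
finger_force: 0.0
```

>>> jog_arm:
  steps:
    - [[0.9,-0.76,0,0,1],[0.9,-0.76,0,0,1],[0.9,-0.76,0,0,1],[0.9,-0.76,0,0,1],[0.9,-0.76,0,0,1],[0.9,-0.76,0,0,1],[0.9,-0.76,0,0,1],[0.9,-0.76,0,0,1]]

```text
t: 1.75
position: [0.3267, -0.3869, 0.2312]
eef_rot: [0.986, 0.168, -0.0, 0.0]
force: [-1.0, -0.4, 0.0]
width: 0.0855
finger_force: 0.0
```

>>> jog_arm:
  steps:
    - [[0.9,-0.76,0,0,1],[0.9,-0.76,0,0,1],[0.9,-0.76,0,0,1],[0.9,-0.76,0,0,1],[0.9,-0.76,0,0,1],[0.9,-0.76,0,0,1],[0.9,-0.76,0,0,1],[0.9,-0.76,0,0,1]]

```text
t: 2.55
position: [0.3863, -0.2854, 0.2313]
eef_rot: [0.986, 0.168, -0.0, 0.0]
force: [-0.3, -0.0, -0.0]
width: 0.0856
finger_force: 0.0
```

>>> jog_arm:
  steps:
    - [[0.9,-0.76,0.3,0,1],[0.9,-0.76,0.3,0,1],[0.9,-0.76,0.3,0,1],[0.9,-0.76,0.3,0,1],[0.9,-0.76,0.3,0,1],[0.9,-0.76,0.3,0,1],[0.9,-0.76,0.3,0,1],[0.9,-0.76,0.3,0,1]]

```text
t: 3.35
position: [0.446, -0.1839, 0.2015]
eef_rot: [0.986, 0.168, 0.0, 0.0]
force: [-0.3, -0.1, 0.3]
width: 0.0857
finger_force: 0.0
```

```bash
python3 - <<'E'
from h import *
o=robot.get_obs(); print(o['t'],o['position'],o['eef_rot'],o['force'],o['width'])
im,m=snap('wrist','w1.png'); print(np.array(m['R']).round(3).tolist(),m['t'])
E
```

```text
3.35 [ 0.44596447 -0.18386581  0.20153746] [9.85791122e-01 1.67975441e-01 5.69376087e-05 3.34638389e-04] [-0.28783994 -0.07428549  0.25910085] 0.08570227465449008
[[0.331, -0.943, 0.001], [-0.909, -0.319, 0.27], [-0.254, -0.09, -0.963]] [-0.32171194  0.32067781  0.44754886]
```

View pics/w1.png

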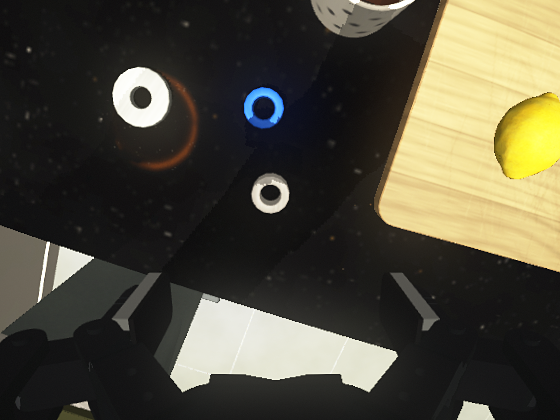

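The wrist view shows the sleeve at (270,193), the washer at (141,97), the blue ring at (264,108), and the fingers at the lower left and right.

```bash
cat >> h.py <<'E'
def ell(i,x,y,th,inv=False,amin=30):
    "ellipse of blob of grey>th nearest x,y, with its hole ellipse"
    g=cv2.cvtColor(i,cv2.COLOR_RGB2GRAY) if i.ndim==3 else i
    k=((g<th) if inv else (g>th)).astype(np.uint8)
    n,l,st,ce=cv2.connectedComponentsWithStats(k)
    ids=[j for j in range(1,n) if amin<st[j,4]<20000]; j=min(ids,key=lambda j:np.hypot(*(ce[j]-[x,y])))
    cs,h=cv2.findContours((l==j).astype(np.uint8),cv2.RETR_CCOMP,cv2.CHAIN_APPROX_NONE)
    cs=sorted([c for c in cs if len(c)>5],key=cv2.contourArea)[::-1]
    return [cv2.fitEllipse(c) for c in cs[:2]]
E
python3 - <<'E'
from h import *
M={n:cams.camera_model(n) for n in('scene','top','wrist')}
I={'scene':cv2.imread('pics/scene0.png')[:,:,::-1],'top':cv2.imread('pics/top0.png')[:,:,::-1],'wrist':cv2.imread('pics/w1.png')[:,:,::-1]}
print('tcp px',proj(M['wrist'],[.446,-.184,.01]))
P={'wash':{'scene':(304,273),'top':(315,237),'wrist':(141,97)},'sleeve':{'scene':(369,306),'top':(379,255),'wrist':(270,193)}}
for o,v in P.items():
  for n,p in v.items():
    for th in (120,160,200,230):
      try:
        for e in ell(I[n],*p,th): print(o,n,th,np.round(e[0],1),np.round(e[1],1), [onz(M[n],*e[0],z)[:2].round(4).tolist() for z in ((.0,.01) if o=='wash' else (.0,.022))])
      except Exception as x: print(o,n,th,x)
E
```

```text
tcp px [275.26758662 193.42341464]
wash scene 120 [303.9 272.8] [24.4 26.6] [[0.4916, -0.0384], [0.486, -0.0392]]
wash scene 120 [303.9 272.6] [6.8 8.5] [[0.492, -0.0382], [0.4864, -0.0389]]
wash scene 160 [303.8 272.6] [23.1 25.7] [[0.4919, -0.0381], [0.4863, -0.0389]]
wash scene 160 [303.9 272.5] [7.5 9.9] [[0.4922, -0.0382], [0.4866, -0.039]]
wash scene 200 [303.9 272.7] [21.7 24.5] [[0.4919, -0.0383], [0.4863, -0.0391]]
wash scene 200 [303.9 272.4] [ 9.3 10.4] [[0.4925, -0.0381], [0.4869, -0.0389]]
wash scene 230 [304.  272.6] [20.  22.7] [[0.4922, -0.0384], [0.4866, -0.0392]]
wash scene 230 [303.8 272.4] [11.2 12.4] [[0.4924, -0.038], [0.4868, -0.0388]]
wash top 120 [314.6 237. ] [24.4 25. ] [[0.4896, -0.0394], [0.4885, -0.0383]]
wash top 120 [314.5 237. ] [6.8 7.2] [[0.4897, -0.0392], [0.4886, -0.0382]]
wash top 160 [314.5 237.1] [23.5 23.9] [[0.4896, -0.0393], [0.4885, -0.0383]]
wash top 160 [314.5 237. ] [7.4 8.4] [[0.4897, -0.0392], [0.4886, -0.0382]]
wash top 200 [314.6 237.1] [22.8 23.2] [[0.4895, -0.0394], [0.4884, -0.0383]]
wash top 200 [314.5 237. ] [8.1 9.2] [[0.4897, 
[... 1797 characters left out ...]
378.8 254.7] [15.6 16.1] [[0.4452, -0.1846], [0.4438, -0.1789]]
sleeve top 200 [378.9 254.6] [7.9 8.8] [[0.4453, -0.1849], [0.444, -0.1792]]
sleeve top 230 [378.9 254.6] [14.6 15.1] [[0.4454, -0.1848], [0.444, -0.1792]]
sleeve top 230 [378.7 254.6] [8.7 9.6] [[0.4454, -0.1843], [0.444, -0.1787]]
sleeve wrist 120 [270.  194.2] [36.2 36.5] [[0.4416, -0.18], [0.4461, -0.1787]]
sleeve wrist 120 [269.9 194.2] [21.1 21.9] [[0.4415, -0.18], [0.446, -0.1787]]
sleeve wrist 160 [270.  194.9] [31.7 34.4] [[0.4408, -0.1802], [0.4454, -0.179]]
sleeve wrist 200 [270.  195.5] [29.4 33.6] [[0.4403, -0.1805], [0.4449, -0.1792]]
sleeve wrist 230 [267.7 193.7] [21.6 26.6] [[0.4413, -0.1777], [0.4458, -0.1766]]
```

>>> jog_arm:
  steps:
    - [[0,-0.05,1,0,1],[0,-0.05,1,0,1],[0,-0.05,1,0,1],[0,-0.05,1,0,1],[0,-0.05,1,0,1],[0,-0.05,1,0,1],[0,-0.05,1,0,1],[0,-0.05,1,0,1]]

```text
t: 4.2
position: [0.4455, -0.1783, 0.1027]
eef_rot: [0.986, 0.169, 0.001, 0.001]
force: [-0.1, -0.4, -0.3]
width: 0.0855
finger_force: 0.0
```

```bash
python3 - <<'E'
from h import *
im,m=snap('wrist','w2.png'); o=robot.get_obs(); print(o['position'],proj(m,[.4447,-.179,.022]))
p=proj(m,[.4447,-.179,.022])
e=[ell(im,*p,th)[0] for th in (120,150,170)]; print(e)
w=cv2.imread('pics/w1.png')[:,:,::-1]
for x in e: print(onz(m,*x[0],.022))
ms=cams.camera_model('scene'); print(two(m,e[1][0],ms,(369.2,306.8)))
E
```

```text
[ 0.44527515 -0.1782343   0.10233948] [275.22783193 229.11230589]
[((275.8868408203125, 227.14378356933594), (50.19970703125, 51.71769714355469), 93.82342529296875), ((276.03143310546875, 227.7261199951172), (48.888160705566406, 50.83521270751953), 87.49537658691406), ((278.0400390625, 234.11756896972656), (32.97093200683594, 46.23652267456055), 74.80558013916016)]
[ 0.44613125 -0.17895628  0.022     ]
[ 0.4457831  -0.17918107  0.022     ]
[ 0.44203345 -0.18192687  0.022     ]
(array([ 0.44443305, -0.17987102,  0.01735454]), np.float64(0.00038153293779958394))
```

View pics/w2.png

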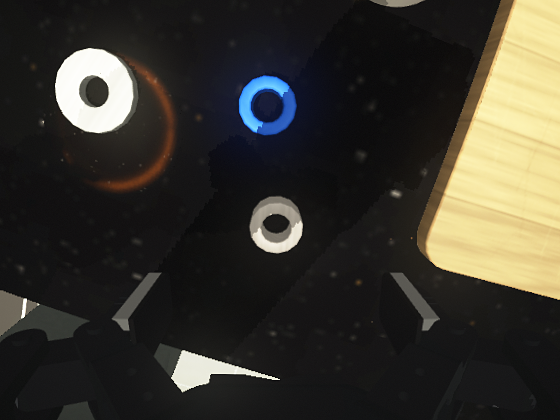

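The sleeve is at (276,227), midway between the fingers as expected. I'll descend and grip.

>>> jog_arm:
  steps:
    - [[0,0,0.4,0,1],[0,0,0.7,0,1],[0,0,0.9,0,1],[0,0,0.99,0,1],[0,0,0.99,0,1],[0,0,0.99,0,0],[0,0,0.99,0,-1],[0,0,0.99,0,-1]]

```text
t: 5.05
position: [0.4454, -0.1782, 0.0032]
eef_rot: [0.986, 0.169, 0.001, 0.0]
force: [0.9, -0.0, -0.1]
width: 0.0442
finger_force: 0.0
```

>>> jog_arm:
  steps:
    - [[0,0,0,0,-1],[0,0,0,0,-1],[0,0,0,0,-1],[0,0,0,0,-1],[0,0,0,0,-1],[0,0,0,0,-1],[0,0,0,0,-1],[0,0,0,0,-1]]

```text
t: 5.85
position: [0.4453, -0.1782, 0.0034]
eef_rot: [0.986, 0.169, 0.001, 0.0]
force: [-0.6, 0.8, 8.5]
width: 0.033
finger_force: 59.5
```

>>> jog_arm:
  steps:
    - [[0,0,-0.3,0,-1],[0,0,-0.6,0,-1],[0,0,-1,0,-1],[0,0,-1,0,-1],[0,0,-1,0,-1],[0,0,-1,0,-1],[0,0,-1,0,-1],[0,0,-1,0,-1]]

```text
t: 6.65
position: [0.4441, -0.1777, 0.1013]
eef_rot: [0.986, 0.169, -0.001, -0.0]
force: [0.3, -0.4, 0.2]
width: 0.0331
finger_force: 60.3
```

```bash
python3 - <<'E'
from h import *
im,m=snap('wrist','w3.png'); im2,m2=snap('scene','s3.png'); o=robot.get_obs(); print(o['position'],o['width'],o['force'])
a=cv2.resize(im[150:400,160:420],(520,500)); p=proj(m2,o['position']).astype(int); b=cv2.resize(im2[p[1]-50:p[1]+50,p[0]-28:p[0]+28],(280,500))
cv2.imwrite('pics/c3.png',np.hstack([a,b])[:,:,::-1])
E
```

```text
[ 0.44437578 -0.17776837  0.10159338] 0.03316377239026572 [ 0.81597106  0.66682045 -0.95115942]
```

View pics/c3.png

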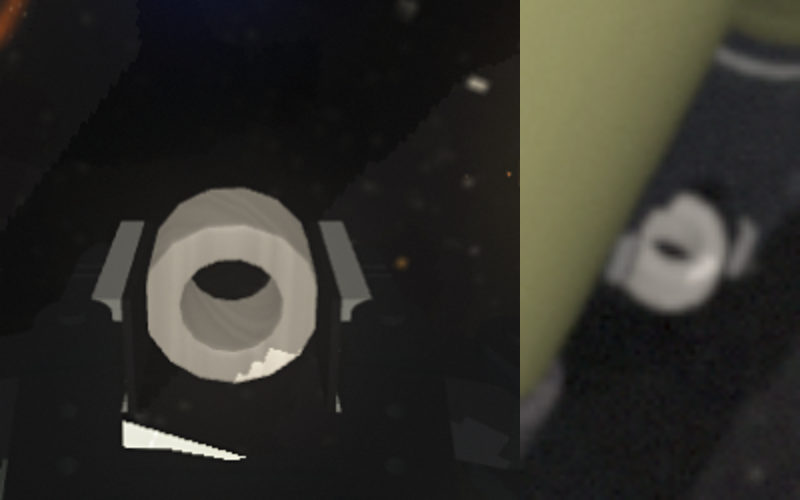

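The wrist crop shows the sleeve upright between the pads, its top face centred at full-image pixel (276,302). Next I'll carry it towards the spindle.

>>> jog_arm:
  steps:
    - [[0.4,-0.2,-0.5,0,-1],[0.9,-0.5,-0.5,0,-1],[0.9,-0.5,-0.5,0,-1],[0.9,-0.5,-0.5,0,-1],[0.9,-0.5,-0.5,0,-1],[0.9,-0.5,-0.5,0,-1],[0.9,-0.5,-0.5,0,-1],[0.9,-0.5,-0.5,0,-1]]

```text
t: 7.55
position: [0.5121, -0.1018, 0.152]
eef_rot: [0.986, 0.168, -0.001, 0.0]
force: [-0.3, -0.0, -0.6]
width: 0.0332
finger_force: 60.2
```

>>> jog_arm:
  steps:
    - [[0.4,-0.2,-0.4,0,-1],[0.9,-0.5,-0.4,0,-1],[0.9,-0.5,-0.4,0,-1],[0.9,-0.5,-0.4,0,-1],[0.9,-0.5,-0.4,0,-1],[0.9,-0.5,-0.4,0,-1],[0.9,-0.5,-0.4,0,-1],[0.9,-0.5,-0.4,0,-1]]

```text
t: 8.35
position: [0.5805, -0.0249, 0.1922]
eef_rot: [0.986, 0.168, -0.0, 0.0]
force: [0.2, 0.4, -0.2]
width: 0.0331
finger_force: 60.2
```

```bash
python3 - <<'E'
from h import *
im,m=snap('wrist','w4.png'); o=robot.get_obs(); print(o['position'],o['width'],o['force']); np.save('m4.npy',m,allow_pickle=True)
print(proj(m,[.655,.062,.112]),proj(m,[.655,.062,.05]))
E
```

```text
[ 0.58073311 -0.02455375  0.19221633] 0.0335856986614072 [-0.52848606 -0.30862107 -1.02903667]
[178.88662707  68.68470222] [200.08396345  79.46545673]
```

View pics/w4.png

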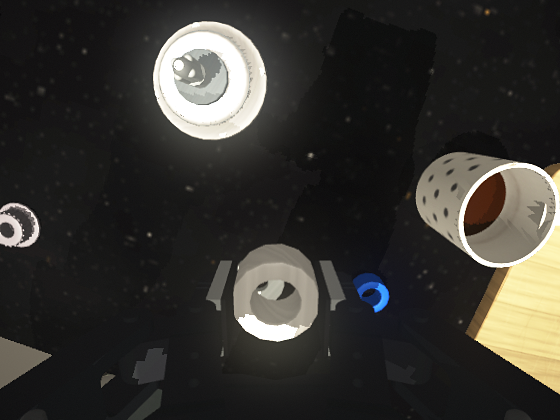

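The base is at (209,80), the ring's dark disc near (203,77), the spindle tip near (178,66) and the held sleeve at (276,298).

```bash
cat >> h.py <<'E'
def sub(im,x,y,w): return im[y-w:y+w,x-w:x+w]
E
python3 - <<'E'
from h import *
m=cams.camera_model('wrist'); im=cv2.imread('pics/w4.png')[:,:,::-1]
g=cv2.cvtColor(im,cv2.COLOR_RGB2GRAY)
a=cv2.resize(g[20:145,145:275],(520,500),interpolation=cv2.INTER_CUBIC)
cv2.imwrite('pics/c4.png',np.hstack([a]))
for th in (60,100,140,180,210,235,245):
    for e in ell(im,208,79,th): print(th,np.round(e[0]+e[1],1),[onz(m,*e[0],z)[:2].round(4).tolist() for z in (0,.04,.05)])
for n,f in(('scene','scene0'),('top','top0')):
  mm=cams.camera_model(n); i=cv2.imread(f'pics/{f}.png')
  for th in (80,140,220,240):
    for e in ell(i,*{'scene':(279,193),'top':(269,165)}[n],th): print(n,th,np.round(e[0]+e[1],1),[onz(mm,*e[0],z)[:2].round(4).tolist() for z in (0,.04,.05)])
print(onz(m,178,66,.112))
E
```

```text
60 [213.8  85.  123.1 129.6] [[0.6561, 0.0604], [0.655, 0.053], [0.6547, 0.0512]]
60 [169.8 122.2   2.4   9.7] [[0.6115, 0.0895], [0.6157, 0.0786], [0.6167, 0.0759]]
100 [209.5  80.2 112.4 118.8] [[0.6589, 0.0653], [0.6574, 0.0573], [0.657, 0.0553]]
100 [227.   75.    2.2   9.2] [[0.6682, 0.0518], [0.6656, 0.0454], [0.665, 0.0438]]
140 [209.5  80.1 111.9 118.4] [[0.6589, 0.0654], [0.6574, 0.0574], [0.657, 0.0554]]
140 [199.6  67.7  31.6  44.4] [[0.6662, 0.0769], [0.6639, 0.0676], [0.6633, 0.0652]]
180 [209.4  80.  111.5 117.6] [[0.6589, 0.0655], [0.6575, 0.0575], [0.6571, 0.0555]]
180 [197.9  68.4  34.3  48.1] [[0.6652, 0.0782], [0.6629, 0.0687], [0.6624, 0.0664]]
210 [209.4  80.  111.1 117.3] [[0.6589, 0.0655], [0.6574, 0.0575], [0.6571, 0.0555]]
210 [201.3  76.4  54.1  59. ] [[0.6595, 0.0733], [0.658, 0.0644], [0.6576, 0.0622]]
235 [202.9  77.5  86.2  91.4] [[0.6591, 0.0717], [0.6576, 0.063], [0.6572, 0.0608]]
235 [200.9  76.   54.6  60.5] [[0.6598, 0.0737], [0.6582, 0.0648], [0.6578, 0.0625]]
245 [202.6  77.1  85.2  90.2] [[0.6593, 0.072], [0.6578, 0.0632], [0.6574, 0.061]]
245 [2
[... 480 characters left out ...]
9, 0.0696], [0.6521, 0.0616], [0.6443, 0.0596]]
top 80 [268.2 167.2  43.3  44.7] [[0.6576, 0.0627], [0.6464, 0.0628], [0.6436, 0.0628]]
top 140 [268.2 167.3  41.3  42.8] [[0.6572, 0.0626], [0.6461, 0.0628], [0.6433, 0.0628]]
top 140 [266.  161.7   8.5  10.7] [[0.671, 0.0675], [0.6593, 0.0674], [0.6564, 0.0674]]
top 220 [267.8 168.1  36.2  38.3] [[0.6553, 0.0636], [0.6442, 0.0637], [0.6414, 0.0637]]
top 220 [268.4 162.6  18.6  18.9] [[0.6688, 0.062], [0.6572, 0.0621], [0.6543, 0.0622]]
top 240 [268.2 163.6  29.   29.8] [[0.6664, 0.0625], [0.6549, 0.0626], [0.652, 0.0627]]
top 240 [268.3 162.2  19.4  20.2] [[0.6697, 0.0622], [0.658, 0.0623], [0.6551, 0.0624]]
[0.65646608 0.06331123 0.112     ]
```

View pics/c4.png

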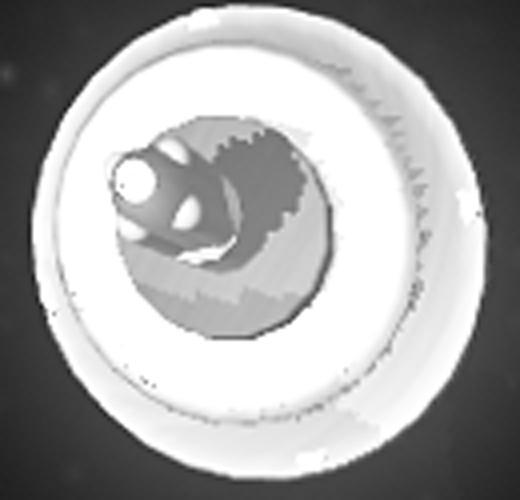

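The enlarged base shows the spindle tip at full-image (179.2,64.8), the dark ring's disc around (201,76) and the white top face centred at (203,77).

```bash
cat >> h.py <<'E'
from scipy.spatial.transform import Rotation as Ro
def tool(o,P): return Ro.from_quat(o['eef_rot']).inv().apply(np.array(P)-o['position'])
E
python3 - <<'E'
from h import *
o=robot.get_obs(); m=cams.camera_model('wrist'); im=cv2.imread('pics/w4.png')[:,:,::-1]
tz=o['position'][2]+.0187
g=cv2.cvtColor(im,cv2.COLOR_RGB2GRAY)
# bore rim and outer rim points: from crop of w3: (276,302) & now
for th in (120,135,150,160,170): 
    for e in ell(im,276,300,th): print(th,np.round(e[0]+e[1],1),tool(o,onz(m,*e[0],tz)).round(4))
for p in ((276,302),(275.7,298)): print(tool(o,onz(m,*p,tz)).round(4))
T=onz(m,179.2,64.8,.112); print('tip',T,tool(o,T).round(4)); print(tool(o,[.6577,.0628,.112]).round(4))
cv2.imwrite('pics/c5.png',cv2.resize(im[230:350,220:340],(600,600),interpolation=cv2.INTER_CUBIC)[:,:,::-1])
E
```

```text
120 [275.2 294.8  83.7  95.5] [ 0.0034  0.0002 -0.0187]
120 [286.1 290.9  14.   24.5] [ 0.0051  0.0044 -0.0187]
135 [275.2 301.   79.   85.2] [ 0.0007  0.0002 -0.0187]
135 [276.  301.5  39.5  52.6] [ 0.0005  0.0005 -0.0187]
150 [275.1 301.4  78.2  84.6] [ 0.0005  0.0001 -0.0187]
150 [275.9 303.2  44.   52.6] [-0.0003  0.0005 -0.0187]
160 [274.8 302.1  71.6  81.5] [ 0.0002  0.     -0.0187]
160 [276.9 299.6  48.5  58. ] [ 0.0013  0.0009 -0.0187]
170 [271.8 289.3  16.3  24.7] [ 0.0058 -0.0011 -0.0187]
[ 0.0002  0.0005 -0.0187]
[ 0.002   0.0004 -0.0187]
tip [0.65734906 0.06281708 0.112     ] [ 0.1013 -0.057   0.0801]
[ 0.1017 -0.0569  0.0801]
```

View pics/c5.png

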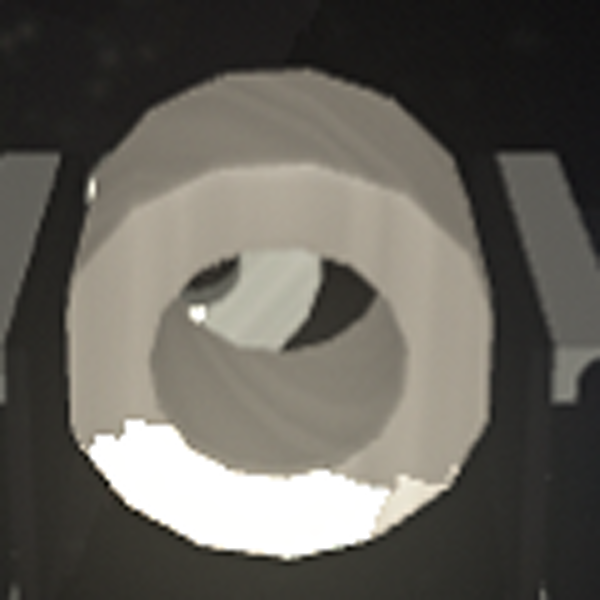

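The held sleeve's top face is centred at full-image (275.5,301.5), that is 0.5 mm from the tool axis. I'll move over the spindle.

>>> jog_arm:
  steps:
    - [[0.5,-0.3,0,0,-1],[1,-0.57,0.2,0,-1],[1,-0.57,0.45,0,-1],[1,-0.57,0.45,0,-1],[1,-0.57,0.45,0,-1],[1,-0.57,0.45,0,-1],[1,-0.57,0.45,0,-1],[1,-0.57,0.45,0,-1]]

```text
t: 9.2
position: [0.6567, 0.0622, 0.1486]
eef_rot: [0.986, 0.168, 0.001, 0.0]
force: [0.2, 0.1, -0.9]
width: 0.0333
finger_force: 60.2
```

```bash
python3 - <<'E'
from h import *
im,m=snap('wrist','w5.png'); o=robot.get_obs(); print(o['position'],o['force'])
T=[.6573,.0628]
print('err tool',tool(o,[*T,.112]).round(4))
print('expected px tip',proj(m,[*T,.112]).round(1),'base',proj(m,[*T,0.04]).round(1))
p=proj(m,[*T,.112])
for th in(150,180,200,220): print(th,[np.round(e[0]+e[1],1) for e in ell(im,276,300,th)])
g=cv2.cvtColor(im,cv2.COLOR_RGB2GRAY); 
cv2.imwrite('pics/c6.png',cv2.resize(im[150:410,140:420],(800,743),interpolation=cv2.INTER_CUBIC)[:600,:,::-1])
x,y=p.astype(int); print(g[y-24:y+24:3,x-24:x+24:3])
E
```

```text
[0.65667771 0.06251642 0.14834149] [-0.43743514  0.02339044 -0.70290033]
err tool [ 0.0006 -0.0001  0.0363]
expected px tip [274.1 250.5] base [274.3 215.5]
150 [array([332.7, 286.3,  14. ,  63.4])]
180 [array([335.6, 303.3,   9.7,  12.6])]
200 [array([334.1, 303.6,   6.2,  10.9])]
220 [array([278.3, 308.2,   2.3,  15.8])]
[[252 251 250 250 227 210 208 205 203 205 207 203 230 254 253 253]
 [250 251 250 250 231 210 208 205 202 205 207 202 225 253 253 254]
 [253 254 254 254 197 208 207 205 204 206 217 201 254 254 253 254]
 [255 254 254 255 200 222 210 205 204 222 230 253 245 253 254 253]
 [255 255 254 254 220 232 203 207 206 205 241 255 225 254 253 255]
 [255 255 255 254 215 204 206 209 209 206 208 195 216 253 255 255]
 [255 255 255 255 255 206 220 220 223 223 226 210 232 255 255 255]
 [255 255 255 255 227 228 226 228 231 230 227 228 226 224 255 255]
 [255 255 222 224 226 226 229 229 225 227 230 230 226 225 226 225]
 [224 225 227 227 228 227 226 226 228 229 225 227 230 224 224 225]
 [225 226 227 227 229 229 228 227 225 225 227 228 224 228 223 223]
 [223 225 226 227 227 227 228 228 227 226 226 224 227 222 228 222]
 [221 221 222 223 229 231 235 237 238 240 242 238 227 227 220 226]
 [224 226 228 241 249 249 250 250 250 250 249 248 249 248 237 223]
 [228 240 250 248 246 246 248 247 248 248 247 246 246 246 249 248]
 [249 247 248 246 245 245 247 246 247 247 246 245 244 245 247 246]]
```

>>> jog_arm:
  steps:
    - [[0.003,0,0.2,0,-1],[0.003,0,0.3,0,-1],[0.003,0,0.34,0,-1],[0.003,0,0.38,0,-1],[0.003,0,0.42,0,-1],[0.003,0,0.46,0,-1],[0.003,0,0.5,0,-1],[0.003,0,0.5,0,-1]]

```text
t: 10.05
position: [0.6563, 0.0635, 0.0967]
eef_rot: [0.986, 0.169, -0.0, 0.0]
force: [-0.2, -1.0, 0.3]
width: 0.0331
finger_force: 60.2
```

>>> jog_arm:
  steps:
    - [[0,0,0.05,0,-1],[0,0,0.1,0,-1],[0,0,0.15,0,-1],[0,0,0.2,0,-1],[0,0,0.25,0,-1],[0,0,0.3,0,-1],[0,0,0.33,0,-1],[0,0,0.33,0,-1]]

```text
t: 10.85
position: [0.6563, 0.0634, 0.0637]
eef_rot: [0.986, 0.169, -0.0, 0.0]
force: [0.2, 0.4, -0.2]
width: 0.033
finger_force: 60.2
```

>>> jog_arm:
  steps:
    - [[0,0,0.02,0,-1],[0,0,0.04,0,-1],[0,0,0.06,0,-1],[0,0,0.08,0,-1],[0,0,0.08,0,-1],[0,0,0.08,0,-1],[0,0,0.08,0,-1],[0,0,0.08,0,-1]]

```text
t: 11.65
position: [0.6568, 0.0635, 0.0564]
eef_rot: [0.986, 0.169, 0.0, 0.0]
force: [-0.3, -0.2, -0.7]
width: 0.0332
finger_force: 60.2
```

>>> jog_arm:
  steps:
    - [[0,0,0.01,0,-1],[0,0,0.02,0,-1],[0,0,0.02,0,-1],[0,0,0.02,0,-1],[0,0,0.02,0,-1],[0,0,0.02,0,-1],[0,0,0.02,0,-1],[0,0,0.02,0,-1]]

```text
t: 12.45
position: [0.6567, 0.0635, 0.0543]
eef_rot: [0.986, 0.169, 0.0, 0.0]
force: [-0.4, -0.6, -0.7]
width: 0.0335
finger_force: 60.2
```

>>> jog_arm:
  steps:
    - [[0,0,0.01,0,-1],[0,0,0.02,0,-1],[0,0,0.02,0,-1],[0,0,0.02,0,-1],[0,0,0.02,0,-1],[0,0,0.02,0,-1],[0,0,0.02,0,-1],[0,0,0.02,0,-1]]

```text
t: 13.25
position: [0.6569, 0.0635, 0.0533]
eef_rot: [0.986, 0.169, 0.0, 0.0]
force: [-1.5, 0.3, 6.5]
width: 0.0331
finger_force: 61.1
```

>>> jog_arm:
  steps:
    - [[0,0,0.01,0,-1],[0,0,0.01,0,-1],[0,0,0.01,0,-1],[0,0,0.01,0,-1],[0,0,0.01,0,-1],[0,0,0.01,0,-1],[0,0,0.01,0,-1],[0,0,0.01,0,-1]]

```text
t: 14.05
position: [0.6569, 0.0635, 0.0533]
eef_rot: [0.986, 0.169, 0.0, 0.0]
force: [-4.7, -1.0, 12.2]
width: 0.033
finger_force: 61.8
```

>>> jog_arm:
  steps:
    - [[0,0,0,0,0.2],[0,0,0,0,1],[0,0,0,0,1],[0,0,0,0,1],[0,0,-0.3,0,1],[0,0,-0.7,0,1],[0,0,-1,0,1],[0,0,-1,0,1]]

```text
t: 14.85
position: [0.6601, 0.0639, 0.1561]
eef_rot: [0.986, 0.169, 0.005, 0.0]
force: [-0.4, 0.2, 1.2]
width: 0.0855
finger_force: 0.0
```

>>> jog_arm:
  steps:
    - [[-0.2,0,-0.1,0,1],[-0.6,0.1,-0.1,0,1],[-0.92,0.2,-0.1,0,1],[-0.92,0.2,-0.1,0,1],[-0.92,0.2,-0.1,0,1],[-0.92,0.2,-0.1,0,1],[-0.92,0.2,-0.1,0,1],[-0.92,0.2,-0.1,0,1]]

```text
t: 15.65
position: [0.5772, 0.0148, 0.161]
eef_rot: [0.986, 0.17, 0.0, -0.0]
force: [0.2, 0.6, -0.2]
width: 0.0854
finger_force: 0.0
```

```bash
python3 - <<'E'
from h import *
im,m=snap('wrist','w6.png'); o=robot.get_obs(); print(o['t'],o['position'],o['force'],o['width'])
print('washer tool',tool(o,[.4893,-.0381,0.0]).round(4), proj(m,[.4893,-.0381,.01]))
p=proj(m,[.657,.063,.072]); print('sleeve px',p)
for th in (120,150,180,210,235): print(th,[np.round(e[0]+e[1],1) for e in ell(im,*p,th)],[onz(m,*e[0],.072)[:2].round(4) for e in ell(im,*p,th)])
x,y=p.astype(int); cv2.imwrite('pics/c7.png',cv2.resize(im[max(0,y-70):y+70,x-80:x+80],(640,560),interpolation=cv2.INTER_CUBIC)[:,:,::-1])
E
```

```text
15.7 [0.57708856 0.01460368 0.16110797] [-0.61750412 -0.494391   -0.36392127] 0.08535245113094923
washer tool [-0.1004  0.0204  0.1611] [296.89323163 307.88385473]
sleeve px [244.78163713  83.20168999]
120 [array([251.6,  88.7, 124.8, 129.4])] [array([0.6553, 0.0579])]
150 [array([251.5,  88.6, 124.4, 129.1]), array([243.6, 138.9,   2.9,  16.2])] [array([0.6553, 0.058 ]), array([0.6243, 0.0529])]
180 [array([251.6,  86.1, 122.1, 126.3]), array([240.8,  82.7,  32. ,  35.7])] [array([0.6568, 0.0584]), array([0.6564, 0.0654])]
210 [array([250.5,  85.6, 122.1, 123. ]), array([245. ,  82.5,  30.2,  35.1])] [array([0.6568, 0.0592]), array([0.6574, 0.063 ])]
235 [array([247.7,  84.8, 105.9, 120.9]), array([244.5,  82.1,  31.5,  36.7])] [array([0.6567, 0.061 ]), array([0.6576, 0.0634])]
```

>>> jog_arm:
  steps:
    - [[-0.5,0.1,0.2,0,1],[-1,0.2,0.4,0,1],[-1,0.2,0.6,0,1],[-1,0.2,0.6,0,1],[-1,0.2,0.6,0,1],[-1,0.2,0.6,0,1],[-1,0.2,0.6,0,1],[-1,0.2,0.6,0,1]]

```text
t: 16.5
position: [0.4903, -0.0377, 0.1019]
eef_rot: [0.986, 0.169, 0.001, 0.0]
force: [-0.3, -0.2, -0.2]
width: 0.0852
finger_force: 0.0
```

```bash
python3 - <<'E'
from h import *
im,m=snap('wrist','w7.png'); o=robot.get_obs(); print(o['position'])
p=proj(m,[.4895,-.038,.01])
for th in (150,200,230):
  for e in ell(im,*p,th): W=onz(m,*e[0],.01); print(np.round(e[0]+e[1],1),W.round(4),tool(o,W).round(4))
E
```

```text
[ 0.48990463 -0.0377974   0.10179303]
[271.  223.4  75.7  88.2] [ 0.4889 -0.0353  0.01  ] [-0.0002 -0.0028  0.0918]
[275.  221.4  74.6  76.5] [ 0.4912 -0.0374  0.01  ] [0.0012 0.     0.0918]
[275.3 221.4  24.4  27.6] [ 0.4914 -0.0376  0.01  ] [0.0013 0.0003 0.0918]
[275.  221.6  73.9  76.1] [ 0.4911 -0.0374  0.01  ] [0.0012 0.     0.0918]
[275.5 221.7  25.1  28.5] [ 0.4912 -0.0378  0.01  ] [0.0011 0.0004 0.0918]
```

>>> jog_arm:
  steps:
    - [[0.01,0,0.4,0,1],[0.01,0,0.7,0,0.7],[0.01,0,0.9,0,0.6],[0.01,0,1,0,0.5],[0.01,0,1,0,0.5],[0.01,0,1,0,0.5],[0.01,0,1,0,0.5],[0.01,0,1,0,0.5]]

```text
t: 17.35
position: [0.4907, -0.0379, 0.0023]
eef_rot: [0.986, 0.169, 0.001, 0.0]
force: [0.2, -0.9, 0.4]
width: 0.0642
finger_force: 0.0
```

>>> jog_arm:
  steps:
    - [[0,0,0.02,0,0.5],[0,0,0.02,0,-1],[0,0,0.02,0,-1],[0,0,0.02,0,-1],[0,0,0.02,0,-1],[0,0,0.02,0,-1],[0,0,0.02,0,-1],[0,0,0.02,0,-1]]

```text
t: 18.15
position: [0.4902, -0.0379, 0.0004]
eef_rot: [0.986, 0.169, 0.001, 0.0]
force: [-1.1, 0.7, 12.4]
width: 0.051
finger_force: 60.1
```

>>> jog_arm:
  steps:
    - [[0,0,-0.3,0,-1],[0,0,-0.6,0,-1],[0,0,-1,0,-1],[0,0,-1,0,-1],[0,0,-1,0,-1],[0,0,-1,0,-1],[0,0,-1,0,-1],[0,0,-1,0,-1]]

```text
t: 18.95
position: [0.4892, -0.0378, 0.0983]
eef_rot: [0.986, 0.169, -0.001, -0.0]
force: [0.9, 0.0, -1.6]
width: 0.0506
finger_force: 62.5
```

>>> jog_arm:
  steps:
    - [[0.5,-0.1,-0.6,0,-1],[0.9,-0.2,-0.6,0,-1],[0.9,-0.2,-0.6,0,-1],[0.9,-0.2,-0.6,0,-1],[0.9,-0.2,-0.6,0,-1],[0.9,-0.2,-0.6,0,-1],[0.9,-0.2,-0.6,0,-1],[0.9,-0.2,-0.6,0,-1]]

```text
t: 19.75
position: [0.5672, 0.0102, 0.1588]
eef_rot: [0.986, 0.169, -0.001, 0.0]
force: [-0.4, 0.1, -0.4]
width: 0.0508
finger_force: 63.0
```

```bash
python3 - <<'E'
from h import *
im,m=snap('wrist','w8.png'); o=robot.get_obs(); print(o['t'],o['position'],o['width'],o['force'])
tz=o['position'][2]+.0096; p=proj(m,[*o['position'][:2],tz]); print(p)
for th in (60,90,120,150,200):
  for e in ell(im,*p,th): W=onz(m,*e[0],tz); print(th,np.round(e[0]+e[1],1),tool(o,W).round(4))
for X in ([.657,.063,.112],[.657,.063,.072]): 
  q=proj(m,X); print(q)
  for th in (180,210,235): print([(np.round(e[0]+e[1],1),onz(m,*e[0],.072).round(4)) for e in ell(im,*q,th)])
print(tool(o,[.657,.063,.112]).round(4))
a=cv2.resize(im[220:400,180:370],(420,400)); q=q.astype(int); b=cv2.resize(im[max(q[1]-60,0):q[1]+60,q[0]-56:q[0]+56],(373,400))
cv2.imwrite('pics/c8.png',np.hstack([a,b])[:,:,::-1])
E
```

```text
19.8 [0.56752148 0.01040878 0.15900592] 0.050746971005719656 [ 0.11991616  0.82350948 -0.60298204]
[274.48648721 291.20562762]
60 [275.3 285.9 120.1 123.7] [ 0.0024  0.0003 -0.0096]
60 [275.3 285.8  33.4  44.1] [ 0.0025  0.0003 -0.0096]
90 [275.1 288.4 114.1 123. ] [ 0.0013  0.0002 -0.0096]
90 [275.2 287.   35.5  49.8] [ 0.0019  0.0003 -0.0096]
120 [270.6 322.   42.7 117.2] [-0.0147 -0.0017 -0.0096]
150 [270.2 321.9  42.6 116.2] [-0.0147 -0.0018 -0.0096]
200 [263.2 321.9  41.6  94.4] [-0.0147 -0.0048 -0.0096]
[234.98922488  52.20399759]
[(array([234.9,  53.7,  12.1,  16.4]), array([0.6612, 0.069 , 0.072 ])), (array([236.5,  60. ,   2.1,   3. ]), array([0.658, 0.067, 0.072]))]
[(array([235. ,  52.2,  11.7,  12.3]), array([0.662 , 0.0693, 0.072 ]))]
[(array([234.9,  52.1,  10.5,  11.8]), array([0.6621, 0.0693, 0.072 ]))]
[242.18306888  63.90338208]
[(array([247.8,  63.2,   5.3,  10. ]), array([0.6585, 0.0599, 0.072 ]))]
[(array([247.5,  63. ,   4.6,   8.7]), array([0.6585, 0.0601, 0.072 ]))]
[(array([246.5,  70.3,  98.2, 103.7]), array([0.6543, 0.0593, 0.072 ])), (array([242.3,  59.4,  39.8,  42.6]), array([0.6595, 0.0638, 0.072 ]))]
[ 0.1019 -0.0198  0.0469]
```

>>> jog_arm:
  steps:
    - [[0.5,-0.1,0,0,-1],[1,-0.2,0,0,-1],[1,-0.2,0.1,0,-1],[1,-0.2,0.3,0,-1],[1,-0.2,0.45,0,-1],[1,-0.2,0.52,0,-1],[1,-0.2,0.52,0,-1],[1,-0.2,0.52,0,-1]]

```text
t: 20.6
position: [0.656, 0.063, 0.1077]
eef_rot: [0.986, 0.169, 0.0, 0.0]
force: [-0.2, -0.5, -0.7]
width: 0.0505
finger_force: 63.0
```

```bash
python3 - <<'E'
from h import *
im,m=snap('wrist','w9.png'); o=robot.get_obs(); print(o['t'],o['position'],o['width'],o['force'])
print(tool(o,[.657,.063,.112]).round(4))
print('tip',proj(m,[.657,.063,.112]),'bore c',proj(m,[*o['position'][:2],o['position'][2]+.0096]))
cv2.imwrite('pics/c9.png',cv2.resize(im[200:380,180:370],(633,600),interpolation=cv2.INTER_CUBIC)[:,:,::-1])
E
```

```text
20.65 [0.65632378 0.06301488 0.10813054] 0.05042153374828221 [-0.1074795  -0.31403586 -0.31896351]
[ 0.0006  0.0002 -0.0039]
tip [275.3753635  283.85836343] bore c [274.80889069 291.40646871]
```

View pics/c9.png

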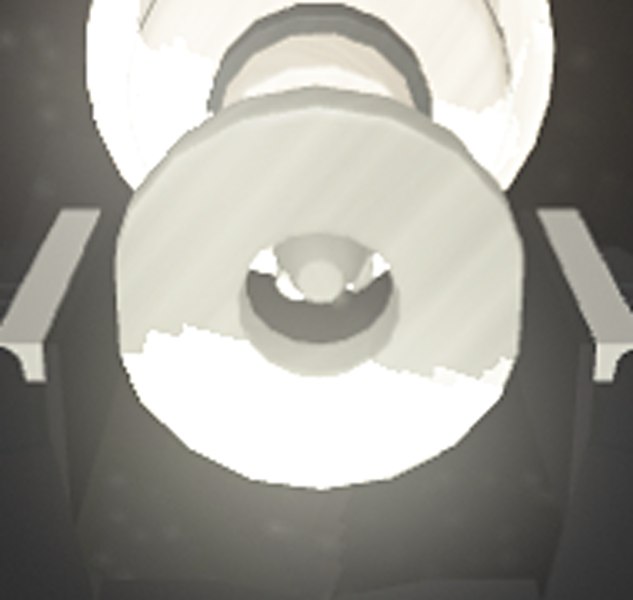

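The last picture shows the spindle tip at crop (322,282), rising inside the washer's bore centred near (321,305). That matches coaxial once the height difference is allowed for, so I'll descend.

>>> jog_arm:
  steps:
    - [[0,0,0.02,0,-1],[0,0,0.05,0,-1],[0,0,0.08,0,-1],[0,0,0.1,0,-1],[0,0,0.1,0,-1],[0,0,0.1,0,-1],[0,0,0.1,0,-1],[0,0,0.1,0,-1]]

```text
t: 21.45
position: [0.6558, 0.0632, 0.0974]
eef_rot: [0.986, 0.169, 0.0, 0.0]
force: [0.1, 0.2, -0.7]
width: 0.0506
finger_force: 62.9
```

>>> jog_arm:
  steps:
    - [[0,0,0.04,0,-1],[0,0,0.08,0,-1],[0,0,0.12,0,-1],[0,0,0.16,0,-1],[0,0,0.2,0,-1],[0,0,0.2,0,-1],[0,0,0.2,0,-1],[0,0,0.2,0,-1]]

```text
t: 22.25
position: [0.6558, 0.0631, 0.0774]
eef_rot: [0.986, 0.169, 0.0, 0.0]
force: [-0.1, 1.0, -1.2]
width: 0.0504
finger_force: 62.9
```

>>> jog_arm:
  steps:
    - [[0,0,0.01,0,-1],[0,0,0.02,0,-1],[0,0,0.03,0,-1],[0,0,0.04,0,-1],[0,0,0.04,0,-1],[0,0,0.04,0,-1],[0,0,0.04,0,-1],[0,0,0.04,0,-1]]

```text
t: 23.05
position: [0.6558, 0.0631, 0.0733]
eef_rot: [0.986, 0.169, -0.0, 0.0]
force: [0.6, -0.1, -1.0]
width: 0.0506
finger_force: 62.9
```

>>> jog_arm:
  steps:
    - [[0,0,0.01,0,-1],[0,0,0.02,0,-1],[0,0,0.02,0,-1],[0,0,0.02,0,-1],[0,0,0.02,0,-1],[0,0,0.02,0,-1],[0,0,0.02,0,-1],[0,0,0.02,0,-1]]

```text
t: 23.85
position: [0.6559, 0.0632, 0.0724]
eef_rot: [0.986, 0.169, 0.0, 0.0]
force: [-1.2, -1.2, 6.5]
width: 0.0504
finger_force: 63.8
```

>>> jog_arm:
  steps:
    - [[0,0,0,0,0.2],[0,0,0,0,1],[0,0,0,0,1],[0,0,0,0,1],[0,0,-0.3,0,1],[0,0,-0.7,0,1],[0,0,-1,0,1],[0,0,-1,0,1]]

```text
t: 24.65
position: [0.6591, 0.0636, 0.1761]
eef_rot: [0.986, 0.169, 0.005, 0.0]
force: [0.7, -0.2, 0.4]
width: 0.0853
finger_force: 0.0
```

>>> jog_arm:
  steps:
    - [[-0.3,-0.3,0,0,1],[-0.7,-0.8,0,0,1],[-0.7,-0.95,0,0,1],[-0.7,-0.95,0,0,1],[-0.7,-0.95,0,0,1],[-0.7,-0.95,0,0,1],[-0.7,-0.95,0,0,1],[-0.7,-0.95,0,0,1]]

```text
t: 25.45
position: [0.5587, 0.1284, 0.1711]
eef_rot: [0.986, 0.168, 0.0, 0.0]
force: [-1.1, 0.5, 0.2]
width: 0.0854
finger_force: 0.0
```

>>> jog_arm:
  steps:
    - [[-0.4,-0.5,0,0,1],[-0.6,-1,0,0,1],[-0.6,-1,0.4,0,1],[-0.6,-1,0.7,0,1],[-0.6,-1,0.7,0,1],[-0.6,-1,0.7,0,1],[-0.6,-1,0.7,0,1],[-0.6,-1,0.7,0,1]]

```text
t: 26.25
position: [0.4697, 0.2035, 0.1026]
eef_rot: [0.986, 0.168, 0.001, -0.0]
force: [0.1, -1.0, -1.0]
width: 0.0853
finger_force: 0.0
```

```bash
python3 - <<'E'
from h import *
im,m=snap('wrist','w10.png'); o=robot.get_obs(); print(o['t'],o['position'],o['width'],o['force'])
R=[.4622,.2134,0]; print(tool(o,R).round(4)); q=proj(m,[.4622,.2134,.02]); print(q)
for th in (40,60,80,110,140,170,200):
  for e in ell(im,*q,th): print(th,np.round(e[0]+e[1],1),onz(m,*e[0],.004)[:2].round(4),onz(m,*e[0],.02)[:2].round(4))
t,mt=snap('top','t10.png')
q=proj(mt,[.657,.063,.082]); 
for th in (150,190,220,240): print([(np.round(e[0]+e[1],1),onz(mt,*e[0],.082)[:2].round(4)) for e in ell(t,*q,th)])
E
```

```text
26.3 [0.46942419 0.20355416 0.10252292] 0.08555543031643993 [-0.2970752  -0.6153233  -0.76817282]
[-0.0038 -0.0117  0.1025]
[257.24334127 232.24029597]Traceback (most recent call last):
  File "<stdin>", line 5, in <module>
  File "h.py", line 24, in ell
    ids=[j for j in range(1,n) if amin<st[j,4]<20000]; j=min(ids,key=lambda j:np.hypot(*(ce[j]-[x,y])))
                                                         ~~~^^^^^^^^^^^^^^^^^^^^^^^^^^^^^^^^^^^^^^^^^^^
ValueError: min() iterable argument is empty
```

```bash
python3 - <<'E'
from h import *
im=cv2.imread('pics/w10.png')[:,:,::-1]; m=cams.camera_model('wrist'); o=robot.get_obs()
q=proj(m,[.4622,.2134,.02])
for th in (60,80,110,140,170,200,220):
  try:
    for e in ell(im,*q,th,amin=100): print(th,np.round(e[0]+e[1],1),onz(m,*e[0],.004)[:2].round(4),onz(m,*e[0],.02)[:2].round(4))
  except Exception as x: print(th,'none')
g=cv2.cvtColor(im,cv2.COLOR_RGB2GRAY); print(g[180:300:5,205:320:5])
t,mt=snap('top','t10.png')
q=proj(mt,[.657,.063,.082]); 
for th in (190,220,240): print([(np.round(e[0]+e[1],1),onz(mt,*e[0],.082)[:2].round(4)) for e in ell(t,*q,th)])
E
```

```text
60 [252.7   3.8   9.4  13.4] [0.5971 0.2632] [0.593  0.2608]
80 [132.8 302.   21.5  74. ] [0.3709 0.2854] [0.3817 0.2815]
110 [262.3 237.4 100.2 116.2] [0.4543 0.2079] [0.4596 0.2091]
110 [284.2 200.8   2.4   5.5] [0.485  0.2021] [0.4883 0.2037]
140 [257.4 227.6  70.5  74.3] [0.4601 0.2135] [0.4651 0.2144]
140 [260.8 230.6   4.8  11.4] [0.4588 0.2105] [0.4639 0.2116]
170 [258.5 222.9  63.5  66. ] [0.4637 0.2139] [0.4684 0.2147]
170 [258.2 226.4  14.7  20. ] [0.4612 0.2133] [0.466  0.2142]
200 [258.6 223.   63.2  65.8] [0.4637 0.2138] [0.4684 0.2147]
200 [257.2 229.1  21.2  21.6] [0.459  0.2133] [0.4641 0.2142]
220 [258.7 223.2  62.8  65.5] [0.4636 0.2138] [0.4683 0.2146]
220 [257.3 230.2  22.7  23.9] [0.4583 0.213 ] [0.4634 0.2139]
[[ 90  94  72  75  80  82  87  87  89  91  91  92  91  92  88  86  83  82
   77  73  71  68  63]
 [ 92  73  77  81  83  88  93  94  97  98  99  99  99  97  96  93  90  86
   82  79  75  74  68]
 [ 92  96 107 107 108  95  98 100 103 102 129 109 106 105 101 116 116 111
  108  88  80  74  70]
 [ 95  99 104 109 112 119 109 119 219 255 255 255 255 255 179 123 1
[... 1657 characters left out ...]
 134 108 102 101 103]
 [ 92  91  94  95  97 101 104 106 108 111 110 115 117 116 115 116 113 110
  103 108 102  97  96]
 [ 87  88  91  92  94  98  99 101 101 103 106 111 112 111 110 110 108 106
  105 104 104 104  99]
 [ 85  88  88  89  93  95 110  97  97  98 102 109 123 106 106 105 104 103
  103 101 101 103  96]]
[(array([268.3, 167.3,  40.1,  41.6]), array([0.6344, 0.0628])), (array([268.2, 158.1,   7.9,   9.4]), array([0.655 , 0.0624]))]
[(array([267.9, 167.9,  36.5,  39.6]), array([0.6331, 0.0637])), (array([268.1, 157.9,   9.9,  10.6]), array([0.6555, 0.0627]))]
[(array([268.4, 163.5,  29. ,  29.7]), array([0.6429, 0.0624])), (array([268.1, 157.4,  12.1,  13.5]), array([0.6566, 0.0627]))]
```

>>> jog_arm:
  steps:
    - [[-0.02,-0.12,0.3,0,1],[-0.02,-0.12,0.5,0,1],[-0.02,-0.12,0.7,0,1],[-0.02,-0.12,0.9,0,1],[-0.02,-0.12,0.965,0,1],[-0.02,-0.12,0.965,0,1],[-0.02,-0.12,0.965,0,0.5],[-0.02,-0.12,0.965,0,-1]]

```text
t: 27.15
position: [0.463, 0.2146, 0.0058]
eef_rot: [0.986, 0.169, 0.001, -0.0]
force: [-0.0, -0.1, 0.4]
width: 0.0592
finger_force: 0.0
```

>>> jog_arm:
  steps:
    - [[0,0,0,0,-1],[0,0,0,0,-1],[0,0,0,0,-1],[0,0,0,0,-1],[0,0,0,0,-1],[0,0,0,0,-1],[0,0,0,0,-1],[0,0,0,0,-1]]

```text
t: 27.95
position: [0.4628, 0.2145, 0.0059]
eef_rot: [0.986, 0.169, 0.001, -0.0]
force: [-1.2, 0.1, 8.2]
width: 0.0311
finger_force: 58.8
```

>>> jog_arm:
  steps:
    - [[0,0,-0.3,0,-1],[0,0,-0.6,0,-1],[0,0,-1,0,-1],[0,0,-1,0,-1],[0,0,-1,0,-1],[0,0,-1,0,-1],[0,0,-1,0,-1],[0,0,-1,0,-1]]

```text
t: 28.75
position: [0.4617, 0.214, 0.1038]
eef_rot: [0.986, 0.169, -0.001, 0.0]
force: [-0.2, 0.4, -0.8]
width: 0.0312
finger_force: 59.9
```

>>> jog_arm:
  steps:
    - [[0,0.2,-0.4,0,-1],[0.3,0.5,-0.7,0,-1],[0.6,1,-0.7,0,-1],[0.6,1,-0.7,0,-1],[0.6,1,-0.7,0,-1],[0.6,1,-0.7,0,-1],[0.6,1,-0.7,0,-1],[0.6,1,-0.7,0,-1]]

```text
t: 29.55
position: [0.5508, 0.1416, 0.1744]
eef_rot: [0.985, 0.17, -0.001, -0.0]
force: [-0.8, -0.1, 0.2]
width: 0.0308
finger_force: 59.9
```

```bash
python3 - <<'E'
from h import *
im,m=snap('wrist','w11.png'); o=robot.get_obs(); print(o['t'],o['position'],o['width'],o['force'])
print('goal',tool(o,[.657,.063,.112]).round(4))
tz=o['position'][2]+.0138; q=proj(m,[*o['position'][:2],tz]); print('top c',q)
for th in (60,90,120,150,180):
  for e in ell(im,*q,th,amin=100): print(th,np.round(e[0]+e[1],1),tool(o,onz(m,*e[0],tz)).round(4))
q=proj(m,[.657,.063,.112]); print('tip exp',q)
for th in (200,230): print([(np.round(e[0]+e[1],1),onz(m,*e[0],.112)[:2].round(4)) for e in ell(im,*q,th,amin=20)])
E
```

```text
29.6 [0.55110811 0.14132217 0.17450117] 0.03131066939184545 [-0.03936121  0.09707583 -0.44004413]
goal [0.0735 0.1093 0.0624]
top c [275.44952571 296.28432732]
60 [275.3 281.2 102.7 111.8] [ 0.0067 -0.0001 -0.0138]
60 [275.3 285.1  14.2  28.2] [ 0.005  -0.0001 -0.0138]
90 [275.3 281.4 101.1 111. ] [ 0.0066 -0.0001 -0.0138]
90 [274.7 268.6  42.1  64.9] [ 0.0122 -0.0003 -0.0138]
120 [272.  319.9  21.8  67.9] [-0.011  -0.0014 -0.0138]
150 [270.2 320.4  20.4  63.1] [-0.0112 -0.0022 -0.0138]
180 [269.6 320.5  19.9  60.7] [-0.0113 -0.0024 -0.0138]
tip exp [466.43519265 113.7988753 ]
[(array([411.3, 112.7, 115.2, 131.8]), array([0.6459, 0.0936])), (array([446.3, 113.8,  32. ,  44.7]), array([0.6527, 0.0742]))]
[(array([441.6, 115.5,  75. ,  79.5]), array([0.6508, 0.0764])), (array([448. , 113.3,  34.2,  51.1]), array([0.6533, 0.0734]))]
```

>>> jog_arm:
  steps:
    - [[0.3,0.4,0,0,-1],[0.6,0.8,0,0,-1],[0.73,1,0,0,-1],[0.73,1,0,0,-1],[0.73,1,0,0,-1],[0.73,1,0,0,-1],[0.73,1,0,0,-1],[0.73,1,0,0,-1]]

```text
t: 30.4
position: [0.6537, 0.0713, 0.1749]
eef_rot: [0.985, 0.17, -0.0, -0.0]
force: [-0.3, 0.6, 0.2]
width: 0.0315
finger_force: 59.9
```

>>> jog_arm:
  steps:
    - [[0,0.09,0,0,-1],[0,0.09,0.2,0,-1],[0,0.09,0.4,0,-1],[0,0.09,0.51,0,-1],[0,0.09,0.51,0,-1],[0,0.09,0.51,0,-1],[0,0.09,0.51,0,-1],[0,0.09,0.51,0,-1]]

```text
t: 31.2
position: [0.6581, 0.0617, 0.1248]
eef_rot: [0.986, 0.169, 0.001, 0.0]
force: [0.1, -0.1, -1.0]
width: 0.0313
finger_force: 59.9
```

```bash
python3 - <<'E'
from h import *
im,m=snap('wrist','w12.png'); o=robot.get_obs(); print(o['t'],o['position'],o['width'],o['force'])
print('goal',tool(o,[.6567,.0631,.112]).round(4))
E
```

```text
31.25 [0.65795143 0.06165311 0.12467557] 0.03134534150256789 [-0.25867384  0.23065856 -0.92562869]
goal [-0.0007 -0.0018  0.0127]
```

>>> jog_arm:
  steps:
    - [[-0.007,-0.018,0,0,-1],[-0.007,-0.018,0.03,0,-1],[-0.007,-0.018,0.06,0,-1],[-0.007,-0.018,0.09,0,-1],[-0.007,-0.018,0.12,0,-1],[-0.007,-0.018,0.12,0,-1],[-0.007,-0.018,0.12,0,-1],[-0.007,-0.018,0.12,0,-1]]

```text
t: 32.05
position: [0.6562, 0.0631, 0.1119]
eef_rot: [0.986, 0.169, 0.0, 0.0]
force: [-0.4, 0.1, -0.8]
width: 0.0312
finger_force: 59.9
```

>>> jog_arm:
  steps:
    - [[0,0,0.01,0,-1],[0,0,0.02,0,-1],[0,0,0.03,0,-1],[0,0,0.04,0,-1],[0,0,0.05,0,-1],[0,0,0.06,0,-1],[0,0,0.06,0,-1],[0,0,0.06,0,-1]]

```text
t: 32.85
position: [0.6566, 0.063, 0.1059]
eef_rot: [0.986, 0.169, 0.001, 0.0]
force: [0.0, -0.5, 0.5]
width: 0.0312
finger_force: 60.1
```

>>> jog_arm:
  steps:
    - [[0,0,0.01,0,-1],[0,0,0.03,0,-1],[0,0,0.04,0,-1],[0,0,0.05,0,-1],[0,0,0.06,0,-1],[0,0,0.07,0,-1],[0,0,0.08,0,-1],[0,0,0.09,0,-1]]

```text
t: 33.65
position: [0.6564, 0.0631, 0.0968]
eef_rot: [0.986, 0.169, 0.0, 0.0]
force: [2.0, -0.4, 5.1]
width: 0.0311
finger_force: 60.4
```

>>> jog_arm:
  steps:
    - [[0,0,0.01,0,-1],[0,0,0.02,0,-1],[0,0,0.03,0,-1],[0,0,0.035,0,-1],[0,0,0.04,0,-1],[0,0,0.045,0,-1],[0,0,0.05,0,-1],[0,0,0.055,0,-1]]

```text
t: 34.45
position: [0.6563, 0.063, 0.0913]
eef_rot: [0.986, 0.169, 0.0, 0.0]
force: [2.2, 0.2, 5.1]
width: 0.031
finger_force: 60.4
```

>>> jog_arm:
  steps:
    - [[0,0,0.005,0,-1],[0,0,0.01,0,-1],[0,0,0.015,0,-1],[0,0,0.02,0,-1],[0,0,0.025,0,-1],[0,0,0.027,0,-1],[0,0,0.029,0,-1],[0,0,0.03,0,-1]]

```text
t: 35.25
position: [0.6562, 0.063, 0.0883]
eef_rot: [0.986, 0.169, 0.0, 0.0]
force: [4.1, -0.4, 4.6]
width: 0.0314
finger_force: 60.4
```

>>> jog_arm:
  steps:
    - [[0,0,0.001,0,-1],[0,0,0.002,0,-1],[0,0,0.003,0,-1],[0,0,0.004,0,-1],[0,0,0.005,0,-1],[0,0,0.006,0,-1],[0,0,0.007,0,-1],[0,0,0.008,0,-1]]

```text
t: 36.05
position: [0.6563, 0.0631, 0.0877]
eef_rot: [0.986, 0.169, 0.0, 0.0]
force: [3.6, -0.7, 6.6]
width: 0.031
finger_force: 60.6
```

>>> jog_arm:
  steps:
    - [[0,0,0.002,0,-1],[0,0,0.004,0,-1],[0,0,0.005,0,-1],[0,0,0.005,0,-1],[0,0,0.005,0,-1],[0,0,0.005,0,-1],[0,0,0.005,0,-1],[0,0,0.005,0,-1]]

```text
t: 36.85
position: [0.6563, 0.0631, 0.0877]
eef_rot: [0.986, 0.169, 0.0, 0.0]
force: [1.3, -0.4, 9.2]
width: 0.0311
finger_force: 60.8
```

>>> jog_arm:
  steps:
    - [[0,0,0.002,0,-1],[0,0,0.004,0,-1],[0,0,0.005,0,-1],[0,0,0.005,0,-1],[0,0,0.005,0,-1],[0,0,0.005,0,-1],[0,0,0.005,0,-1],[0,0,0.005,0,-1]]

```text
t: 37.65
position: [0.6563, 0.0631, 0.0877]
eef_rot: [0.986, 0.169, 0.0, 0.0]
force: [1.0, -0.3, 11.8]
width: 0.0311
finger_force: 61.1
```

>>> jog_arm:
  steps:
    - [[0,0,0.003,0,-1],[0,0,0.006,0,-1],[0,0,0.008,0,-1],[0,0,0.01,0,-1],[0,0,0.01,0,-1],[0,0,0.01,0,-1],[0,0,0.01,0,-1],[0,0,0.01,0,-1]]

```text
t: 38.45
position: [0.6564, 0.0631, 0.0876]
eef_rot: [0.986, 0.169, 0.0, 0.0]
force: [-1.2, -1.4, 17.1]
width: 0.0312
finger_force: 61.7
```

>>> jog_arm:
  steps:
    - [[0,0,0.003,0,-1],[0,0,0.006,0,-1],[0,0,0.007,0,-1],[0,0,0.007,0,-1],[0,0,0.007,0,-1],[0,0,0.007,0,-1],[0,0,0.007,0,-1],[0,0,0.007,0,-1]]

```text
t: 39.25
position: [0.6564, 0.0632, 0.0876]
eef_rot: [0.986, 0.169, 0.001, 0.0]
force: [-1.6, -0.6, 22.8]
width: 0.0313
finger_force: 62.1
```

>>> jog_arm:
  steps:
    - [[0,0,-0.02,0,-1],[0,0,-0.025,0,0.5],[0,0,-0.025,0,1],[0,0,-0.025,0,1],[0,0,-0.025,0,1],[0,0,-0.3,0,1],[0,0,-0.7,0,1],[0,0,-1,0,1]]

```text
t: 40.05
position: [0.656, 0.0631, 0.1861]
eef_rot: [0.986, 0.169, -0.0, -0.0]
force: [0.1, 0.6, 0.1]
width: 0.0854
finger_force: 0.0
```

>>> jog_arm:
  steps:
    - [[-0.3,0,-0.2,0,1],[-0.6,0,-0.2,0,1],[-1,0,-0.2,0,1],[-1,0,-0.2,0,1],[-1,0,-0.2,0,1],[-1,0,-0.2,0,1],[-1,0,-0.2,0,1],[-1,0,-0.2,0,1]]

```text
t: 40.85
position: [0.5627, 0.0302, 0.2046]
eef_rot: [0.986, 0.169, 0.0, -0.0]
force: [0.3, -0.2, 0.7]
width: 0.085
finger_force: 0.0
```

```bash
python3 - <<'E'
from h import *
im,m=snap('wrist','w13.png'); s,ms=snap('scene','s13.png'); t,mt=snap('top','t13.png'); o=robot.get_obs(); print(o['t'],o['position'],o['width'],o['force'])
A=[.657,.063]
# height of retainer top: bore/top ellipse in wrist vs top view
for i,mm,n in ((im,m,'w'),(t,mt,'t'),(s,ms,'s')):
  q=proj(mm,[*A,.102]); g=cv2.cvtColor(i,cv2.COLOR_RGB2GRAY); x,y=q.astype(int); print(n,q.round(1),'tip',proj(mm,[*A,.112]).round(1))
  k=5 if n=='w' else 2
  print(g[max(0,y-9*k):y+16*k:k,x-10*k:x+11*k:k])
# expected silhouettes: flange (z .082-.086,r24), washer r27
for z,r in ((.072,.027),(.082,.027),(.082,.024),(.086,.024),(.102,.017)):
  print(z,r,[[proj(mm,[A[0]+dx*r,A[1]+dy*r,z]).round(0).tolist() for dx,dy in((-1,0),(1,0),(0,1),(0,-1))] for mm in (m,)])
E
```

```text
41.0 [0.56218126 0.02993604 0.20461221] 0.08554876274348175 [-0.36495098 -0.76313973 -0.28483517]
w [275.8  71.6] tip [275.9  69.5]
[[ 55  63  60  62  63  65  67  67  55 120 132  75  54  66  66  64  64  58
   60  55  53]
 [ 58  64  69  70  72  70 255 255 255 250 249 250 251 254 255  59  66  64
   61  59  60]
 [ 62  68  70  75 199 255 251 247 240 237 236 238 227 239 243 252 255  65
   69  64  61]
 [ 68  73  77 255 254 250 241 255 255 253 253 253 248 252 213 240 248 255
   68  67  64]
 [ 88  76 255 254 251 253 255 254 255 184 248 222 255 254 250 240 214 246
  255  71  69]
 [ 79 133 255 252 255 254 254 255 253 254 254 254 254 247 222 239 248 212
  249 255  72]
 [ 82 255 253 253 255 254 254 254 254 255 255 255 255 254 247 251 254 237
  242 227  59]
 [156 255 253 255 253 255 254 254 255 160 152 255 255 255 254 205 254 254
  212 241 247]
 [255 254 252 255 255 254 254 255 208 207 255 209 155 255 254 248 254 255
  236 229 234]
 [255 254 255 255 255 255 254 255 140 233 255 255 180 255 255 248 209 255
  255 219 228]
 [255 254 255 255 255 238 255 255 160 227 239 225 255 255 255 239 255 255
  25
[... 5456 characters left out ...]
79  91  92  84  77  92 173 199 199 192
  160 164 143]
 [108 103  98  91  82  96 219 232 174 138 119 142 166 198 230 201 199 183
  155 169 164]
 [107 104  96  92  79 117 252 255 255 252 252 255 255 255 255 202 191 163
  169 171 175]
 [103 101  95  90  80 122 247 255 255 255 255 255 255 254 223 188 165 165
  176 175 178]]
0.072 0.027 [[[264.0, 112.0], [288.0, 40.0], [241.0, 64.0], [310.0, 90.0]]]
0.082 0.027 [[[263.0, 112.0], [289.0, 37.0], [240.0, 62.0], [311.0, 89.0]]]
0.082 0.024 [[[265.0, 108.0], [287.0, 41.0], [244.0, 63.0], [307.0, 87.0]]]
0.086 0.024 [[[265.0, 108.0], [288.0, 40.0], [243.0, 63.0], [308.0, 87.0]]]
0.102 0.017 [[[267.0, 97.0], [285.0, 46.0], [251.0, 63.0], [300.0, 81.0]]]
```

```bash
python3 -c "
from rig import robot
print(robot.close_job())"
```

```text
the job is handed in; nothing more can be done
None
```

The spice mill is back together and the job is handed in at about 41 s. The sleeve and washer are seated on the spindle, the retainer was pressed to about 17 N beyond its drag and let go, and the arm never went near the mug or yoghurt pot; my last camera check was too noisy to confirm the final seat, so that rests on the heights and forces felt.

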